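# Click-test a returned torque wrench

## Robot

A 7-joint arm with a two-finger parallel gripper is mounted at the origin on the work surface. World frame = base frame: x ahead of the robot, y to its left, z up, the work surface at z = 0. Lengths are in m, angles in rad, forces in N, time in s.
With the tool pointing down it reaches from about 0.425 to 0.925 m from the base axis. Payload 6.8 kg.
Tool frame: the origin (TCP) lies on the centre line of the jaws, within the pads' length; the fingertips stand 8 mm ahead of it and the grasp point (between the pads) lies 11 mm behind it (bot.tips_ahead is the distance from the TCP to the fingertips, in m); z points along the fingers, y is the line along which they close (so a half turn about z gives the same grasp; the last joint's range is limited). The gripper opens to 85 mm and grips with 20 to 120 N. Pads are 22 mm wide; open, the fingers measure 114 mm over their backs; the gripper's body (76 mm by 85 mm) begins 54 mm behind the grasp point. The pads swing forward as they close: fully open they stand 13 mm farther back than shut.
Start: joints at [1.241, 0.477, 0.022, 1.555, -0.011, 1.109, -0.083], TCP at [0.148, -0.658, 0.239] pointing down, gripper open.
Joint ranges: [-2.96, 2.96], [-0.34, 2.1], [-1.41, 1.46], [0.24, 2.44], [-1.37, 4.51], [0.17, 1.92], [-2.96, 2.96]. Speed limits (rad/s): [2.39, 2.39, 3.14, 3.14, 3.14, 3.14, 3.14].

## Interface

Orientations are given as a unit quaternion [w, x, y, z].
In Python, from station import bot gives the robot as it stands.
- The arm moves only by the tool send_rows, never from a script. Its argument "deltas" is text: rows parted by semicolons, each of 4 numbers parted by spaces: the shift along the tool's x, y, z in m, then the turn about the tool's z in degrees. In form: x y z spin; .... A call has 1 to 5 rows; each row is the pose to reach, as a shift and turn from the pose commanded when the call began, along the tool's axes at that moment; what a row does not reach only later rows make up. A row lasts 1/10 s, in which the tool goes at most 50 mm and 8.59 degrees, less where a joint would pass 70% of its speed; a pose out of reach is approached as far as the arm can. A call with a gripper value outside its range is refused whole. "claw" is the opening, from 0 (shut) to 1 (fully open), set as the call begins (left out, the last holds). The fingers move at their own pace and stop on an object; "force" is the grip in N (left out, the last holds). Time passes only in rows, so rows that repeat a pose let the fingers close. It gives the time, the measured TCP pose, the force, the opening and the grip force at its end, in the units of the state.
- bot.get_obs(): the state, without advancing time (a new reading comes with each control period).
- bot.read_camera(name): name is "side" or "top" or "wrist"; returns a dict with "img" (480x640x3 uint8, red, green, blue), "depth" (480x640 float32, m along the optical axis (not along the pixel's ray), 0 where there is no reading), "fx", "fy", "cx", "cy" (pixels), "camera_from_world" (4x4, takes a point from world to camera coordinates). Camera axes: x right, y up, looking along -z (the intrinsics and any distortion apply to the point x, -y, -z); pixel columns grow to the right and rows downward; lengths in m; the calibration is good to about 2 mm. A picture is of the moment at which its call begins.
- bot.hand_in(): hands the job in; it is judged then, once.
Trained networks look in a picture, given as the dict that the camera call returned (one of the last four; its "shot" number tells which), for a name from the list of things; names that differ only in an ending like _2 or _b are one class to them, and where a whole thing is asked for, a point or a joint stands for the part that bears it (a point fixed in the world has none). Each returns a list of dicts, best first, with "confidence" (0 to 1); they miss things now and then, are a little off and sometimes report something else, mostly with a low value. They report only what shows in the picture. A call takes as long as a camera call.
- bot.masks_of(picture, query): "mask" (480x640 bool, what is visible of it).
- bot.landmark_of(picture, query): "xyz" ([x, y, z] in m, in world coordinates, good to about 4 mm: a listed point, or the origin of a listed thing).
The state is a dict: "t": time; "q": joint angles; "joint_vel": joint speeds; "joint_torque": joint torques, N m; "eef_pos": TCP position; "tool_rot": TCP orientation; "contact_force": force on the tool from outside, world axes, zero at the start; "torque": the same for the moment, N m; "gripper_width": opening from 0.0 (shut) to 1.0 (fully open); "grasp_force": force on a finger pad.
Only numpy, scipy, OpenCV 4.12 (cv2) and the standard library are available. Lean on these libraries where they do the work, as an engineer would, in place of code of your own. Each camera call takes 0.05 s, during which the arm holds its last target. There are 200 camera calls.

## Task

A returned click-type torque wrench is standing on the torque tester: turn it clockwise (seen from above) until it clicks, and stop there without pulling on against it. Then take your hand off the wrench and press the green button on the tester fully down to store the reading. Do not disturb the other goods on the counter.

Things in the scene. Friction and masses are not known exactly. Their poses are not given: they have to be found in the camera images.
- grip_ring (a point): Yellow ring at the middle of the torque wrench's black rubber grip, on the grip's axis, 190 mm from the drive axis and 103 mm above the counter. The grip is round, 30 mm thick, 96 mm long (144 to 240 mm from the drive axis), level, and overhangs the tester's side. Axes: x along the handle away from the drive axis, z up; a clockwise pull moves it towards its own -y
- end_lock (a point): Centre of the outer end of the wrench's blue end lock, 24 mm thick, 260 mm from the drive axis. Between the drive and the grip the handle is a 15 mm steel tube, with a 25 mm thick scale collar just before the grip. Pushed on one side, or held loosely, the click is felt best: a tight grip carries part of the torque as a moment
- tilt_pin (a point): Pin in the wrench's ratchet head, 14 mm from the drive axis, about which the handle gives way at the click. Axes are the head's: its x lies along the handle (the grip ring's x) while the wrench is latched and 0.075 rad off after the click, where there is a solid stop. The handle latches again by itself when it is let go
- drive_axis (a point): Point on the upright axis that the wrench turns about, 103 mm above the counter. It belongs to the fixed tester; axes: x away from the robot, y towards the green button, z up. Grey case 62 mm high: x -70 to 70, y -55 to 155 mm from the axis, on a thin foot plate 18 to 20 mm wider all round
- lamp (a point): Top of the lamp's green dome on the tester's case, 28 mm across, 98 mm above the counter
- store_button_top (a point): Centre of the top of the large green push button, 44 mm across, in a black collar on the tester's case; its top is 80 mm above the counter
- store_button (a joint): Travel of the green button, 0 (up) to 0.006 m (fully down), pressed straight down; fully down takes about 5 N, springs back
- tester_load (a joint): Twist of the tester's spindle (rad, clockwise positive, 24 N m per rad). The wrench first turns almost freely through an unseen 0.05 to 0.65 rad until the spindle seats; then the force at the ring climbs by about 0.4 N per mm to 10 to 12 N (2.0 to 2.3 N m), the wrench clicks and it drops by a third or more; pulling on, it climbs again: past 0.108 rad (2.6 N m) it is over-torqued. 0 when let go
- timer: Yellow kitchen timer, 66 x 66 mm, 41 mm high, on the counter below the handle's side of the tester; origin at the centre of its underside. Leave alone
- smart_plug: White smart plug, 56 x 56 mm, 30 mm high, brass prongs to one side; origin at the centre of its underside. Leave alone
- socket: Steel wrench socket standing upright, 22 mm across, 26 mm high; origin at the centre of its underside. Leave alone
- speaker: Silver wireless speaker, upright cylinder 80 mm across, 100 mm high; origin at the centre of its underside. Leave alone
- flashlight: Black rubber-gripped flashlight lying on its side, 150 mm long (along x), 38 mm thick; origin at the centre of its underside. Leave alone
- wrench_case: Open red plastic case of the wrench with black foam, 300 x 75 mm, 34 mm high; origin at the centre of its underside. Leave alone

How it is judged:
On the way, in this order (a step that is already met when the one before it is completed fails the run):
1. the wrench is turned clockwise until it clicks (its handle gives way against its head by more than 0.05 rad) (angle between the x axis of grip_ring and the x axis of tilt_pin, either way round above 0.05 rad and value of joint tester_load above 0.02 rad), for 0.05 s.
2. with the wrench let off, the green button is pressed down (more than 4.5 mm) (value of joint store_button above 0.0045 m and value of joint tester_load below 0.02 rad and angle between the x axis of grip_ring and the x axis of tilt_pin, either way round below 0.02 rad), for 0.1 s.
At the end, for the whole second after the job is handed in: The wrench has clicked and been let off (load within 0.02 rad of zero, handle latched again to within 0.02 rad), the button has been pressed and is up again (within 1 mm), and the other goods are where they were (within 20 mm) (value of joint store_button below 0.001 m and value of joint tester_load between -0.02 and 0.02 rad and angle between the x axis of grip_ring and the x axis of tilt_pin, either way round below 0.02 rad); the robot touches nothing.
It fails at once if the wrench is pulled on past the click and over-torqued (load above 0.108 rad, 2.6 N m) (value of joint tester_load above 0.108 rad).
It fails at once if another thing on the counter is moved by more than 20 mm (distance of any of timer, smart_plug, socket, speaker, flashlight, wrench_case from where it was at the start of the episode above 0.02 m).
It also fails if it takes over 51 s, if anything falls off the work surface, if the arm or the gripper's body presses on something with over 40 N, if the wrist force passes 120 N, or if a joint passes its speed limit or range.

## Working session

There is one attempt and no reset: what is moved stays moved. The work goes in short steps, Python scripts to look and compute and a tool call to move; the robot and the scene stay as the last step left them, time stands still between calls to the robot, and variables do not carry over. Pictures are saved under pics/ and viewed, at most 10 in all, crops included, and the job is handed in when it is done.

Besides the shell and the picture viewer there is one more tool, called by a JSON object that holds its "name" and its "arguments". send_rows: Moves the arm, as the interface text tells. Its arguments: {"type":"object","properties":{"deltas":{"type":"string"},"claw":{"type":"number"},"force":{"type":"number"}},"required":["deltas"]}

```bash
mkdir -p pics; ls
cat > look.py <<'E'
import numpy as np, cv2
from station import bot
E
python3 - <<'E'
from look import *
o=bot.get_obs(); print({k:np.round(v,3).tolist() for k,v in o.items()}, bot.tips_ahead)
for c in ["top","side"]:
    p=bot.read_camera(c); cv2.imwrite(f"pics/{c}0.png",p["img"][:,:,::-1])
    for n in ["grip_ring","end_lock","tilt_pin","drive_axis","lamp","store_button_top","timer","smart_plug","socket","speaker","flashlight","wrench_case"]:
        r=bot.landmark_of(p,n)
        print(c,n,[(np.round(x["xyz"],3).tolist(),round(x["confidence"],2)) for x in r[:2]])
E
```

```text
pics
{'t': 0.0, 'q': [1.241, 0.478, 0.022, 1.556, -0.011, 1.109, -0.083], 'joint_vel': [0.001, 0.002, 0.001, -0.0, 0.0, -0.001, -0.001], 'joint_torque': [-0.001, -59.645, 1.608, -28.12, 0.012, 0.009, -0.0], 'eef_pos': [0.148, -0.658, 0.238], 'tool_rot': [-0.001, 0.994, 0.111, -0.0], 'contact_force': [0.094, -0.211, -0.287], 'torque': [-0.044, -0.02, -0.056], 'grasp_force': 0.0, 'gripper_width': 1.001} 0.008
top grip_ring [([0.656, 0.448, 0.002], 0.68), ([0.538, -0.177, 0.102], 0.58)]
top end_lock [([0.53, -0.244, 0.105], 0.8)]
top tilt_pin [([0.55, -0.001, 0.106], 0.68), ([0.519, -0.401, -0.001], 0.59)]
top drive_axis [([0.555, 0.014, 0.106], 0.6)]
top lamp [([0.566, 0.143, 0.097], 0.56)]
top store_button_top [([0.512, 0.114, 0.083], 0.55)]
top timer [([0.616, -0.136, -0.0], 0.62)]
top smart_plug [([0.378, 0.077, 0.007], 0.84)]
top socket [([0.437, -0.035, 0.0], 0.61)]
top speaker [([0.444, 0.42, 0.002], 0.79)]
top flashlight [([0.654, 0.445, 0.001], 0.78), ([0.538, -0.177, 0.101], 0.44)]
top wrench_case [([0.515, -0.401, -0.001], 0.62)]
side grip_ring [([0.538, -0.175, 0.102], 0.61)]
side end_lock [([0.534, -0.246, 0.101], 0.95), ([0.618, -0.138, 0.001], 0.42)]
side tilt_pin [([0.552, 0.004, 0.101], 0.69), ([0.568, 0.145, 0.098], 0.24)]
side drive_axis [([0.55, 0.01, 0.106], 0.87)]
side lamp [([0.569, 0.143, 0.102], 0.7), ([0.438, -0.036, 0.002], 0.52)]
side store_button_top [([0.512, 0.116, 0.085], 0.51)]
side timer [([0.619, -0.136, -0.003], 0.59), ([0.536, -0.177, 0.102], 0.53)]
side smart_plug [([0.375, 0.08, -0.0], 0.61)]
side socket [([0.44, -0.034, -0.0], 0.55)]
side speaker [([0.447, 0.422, 0.002], 0.69)]
side flashlight [([0.655, 0.447, 0.003], 0.82), ([0.513, -0.402, -0.001], 0.65)]
side wrench_case [([0.511, -0.404, -0.001], 0.76)]
```

View pics/top0.png

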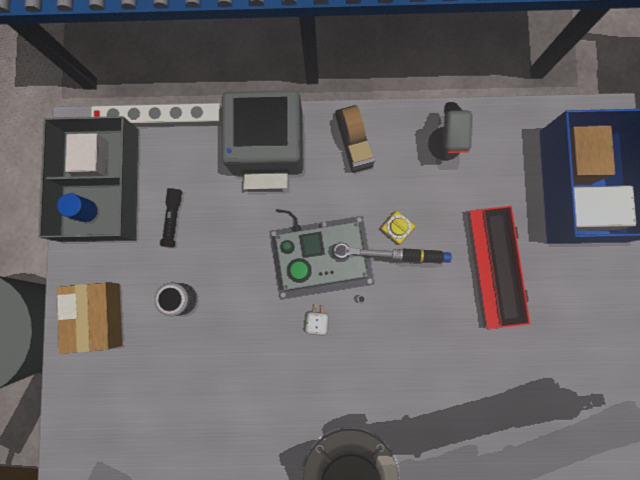

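View pics/side0.png

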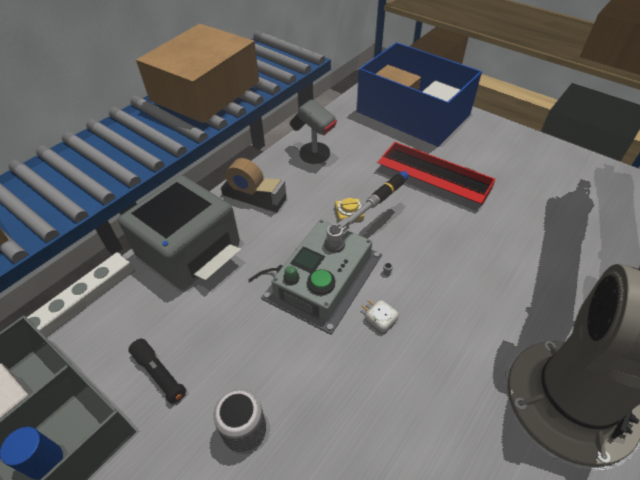

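The top picture has the robot at the bottom. The wrench head is at about (342,250) and its handle points right (−y), with the ring near (422,255). The button is at (299,270), the lamp at (287,246) and the timer at (397,227). The side view agrees. Clockwise therefore moves the grip towards the robot (−x), so I'll push with shut fingers from the far (+x) side.

```bash
cat >> look.py <<'E'
def yaw_of(o):
    w,x,y,z=o["tool_rot"]; return np.arctan2(2*(x*y+w*z),w*w+x*x-y*y-z*z)
def to(x,y,z,yaw):
    o=bot.get_obs(); a=yaw_of(o); d=np.array([x,y,z])-o["eef_pos"]
    print("tool delta",np.round([d[0]*np.cos(a)+d[1]*np.sin(a), d[0]*np.sin(a)-d[1]*np.cos(a), -d[2]],4),"spin",round(np.degrees(a)-yaw,2),"t",o["t"])
def arc(th,D=np.array([.553,.012]),r=.19,off=.026):
    "tool xy when handle has turned to th (rad) from -y towards -x; off = standoff from grip axis"
    s,c=np.sin(th),np.cos(th); return D+r*np.array([-s,-c])+off*np.array([c,-s])
E
python3 -c "
from look import *
to(*arc(.08,off=.048),.238,-4.6)"
```

```text
tool delta [ 0.5314 -0.3694  0.0013] spin 17.31 t 1.3
```

{"name": "send_rows", "arguments": {"deltas": "0.04 -0.028 0 0;0.08 -0.056 0 0;0.12 -0.084 0 0;0.16 -0.112 0 0;0.2 -0.14 0 0", "claw": 0}}

```text
t: 1.8
eef_pos: [0.3139, -0.4764, 0.2396]
tool_rot: [0.0, 0.994, 0.111, 0.0]
contact_force: [1.1, -0.3, -0.4]
gripper_width: 0.144
grasp_force: 0.0
```

{"name": "send_rows", "arguments": {"deltas": "0.04 -0.028 0 0;0.08 -0.056 0 0;0.12 -0.084 0 0;0.16 -0.112 0 0;0.2 -0.14 0 0"}}

```text
t: 2.3
eef_pos: [0.4782, -0.2959, 0.2397]
tool_rot: [0.0, 0.994, 0.111, 0.0]
contact_force: [0.6, -1.5, 0.6]
gripper_width: -0.0
grasp_force: 0.0
```

{"name": "send_rows", "arguments": {"deltas": "0.04 -0.028 0 4;0.08 -0.056 0 9;0.115 -0.08 0 14;0.131 -0.089 0 17.3;0.131 -0.089 0 17.3"}}

```text
t: 2.8
eef_pos: [0.5876, -0.1778, 0.2392]
tool_rot: [-0.001, 0.999, -0.038, 0.001]
contact_force: [-0.2, -0.3, -0.4]
gripper_width: 0.002
grasp_force: 0.0
```

```bash
python3 -c "
from look import *
o=bot.get_obs(); print(o['eef_pos'],np.degrees(yaw_of(o)),o['contact_force'],o['gripper_width'])
p=bot.read_camera('wrist'); cv2.imwrite('pics/w1.png',p['img'][:,:,::-1])
for n in ['grip_ring','end_lock']:
  print(n,[(np.round(x['xyz'],3),x['confidence']) for x in bot.landmark_of(p,n)])
to(*arc(.08,off=.046),.09,-4.6)"
```

```text
[ 0.58757522 -0.17775835  0.23924974] -4.310085565788603 [-0.21758906 -0.32807471 -0.36880288] 0.0016982520297402948
grip_ring [(array([ 0.536, -0.175,  0.104]), 0.67)]
end_lock [(array([ 0.529, -0.246,  0.103]), 0.93)]
tool delta [-0.001  -0.0019  0.1491] spin -0.02 t 2.95
```

{"name": "send_rows", "arguments": {"deltas": "0 0 0.04 0;0 0 0.085 0;0 0 0.125 0;0 0 0.149 0;0 0 0.149 0"}}

```text
t: 3.45
eef_pos: [0.5814, -0.1831, 0.0868]
tool_rot: [-0.0, 0.999, -0.041, -0.004]
contact_force: [0.8, -0.3, -0.1]
gripper_width: -0.001
grasp_force: 0.0
```

{"name": "send_rows", "arguments": {"deltas": "-0.004 0 0 0;-0.008 0 0 0;-0.012 0 0 0;-0.016 0 0 0;-0.019 0 0 0"}}

```text
t: 3.95
eef_pos: [0.5662, -0.1803, 0.0911]
tool_rot: [0.0, 0.999, -0.04, 0.001]
contact_force: [-0.5, -0.7, -0.0]
gripper_width: 0.0
grasp_force: 0.0
```

{"name": "send_rows", "arguments": {"deltas": "-0.0038 0.0004 0 1.15;-0.0076 0.0009 0 2.29;-0.0114 0.0012 0 3.44;-0.0153 0.0015 0 4.58;-0.0191 0.0017 0 5.73"}}

```text
t: 4.45
eef_pos: [0.547, -0.1805, 0.0903]
tool_rot: [0.0, 0.996, -0.091, 0.0]
contact_force: [0.2, -0.9, 0.4]
gripper_width: -0.002
grasp_force: 0.4
```

{"name": "send_rows", "arguments": {"deltas": "-0.0038 0.0004 0 1.15;-0.0076 0.0009 0 2.29;-0.0114 0.0012 0 3.44;-0.0153 0.0015 0 4.58;-0.0191 0.0017 0 5.73"}}

```text
t: 4.95
eef_pos: [0.5278, -0.1787, 0.0903]
tool_rot: [0.0, 0.99, -0.14, 0.0]
contact_force: [1.5, -0.3, 0.9]
gripper_width: 0.0
grasp_force: 0.5
```

```bash
python3 -c "
from look import *
F=[]
for i in range(2):
  p=bot.read_camera('top'); F.append(bot.get_obs()['contact_force'])
print(np.round(F,2))
for n in ['grip_ring','end_lock']:
  print(n,[(np.round(x['xyz'],3),x['confidence']) for x in bot.landmark_of(p,n)])
cv2.imwrite('pics/t2.png',cv2.resize(p['img'][170:340,240:480,::-1],(720,510)))
"
```

```text
[[-0.59 -1.25  0.27]
 [ 1.53 -0.21  1.69]]
grip_ring [(array([ 0.505, -0.172,  0.102]), 0.6)]
end_lock [(array([ 0.548, -0.001,  0.108]), 0.27)]
```

View pics/t2.png

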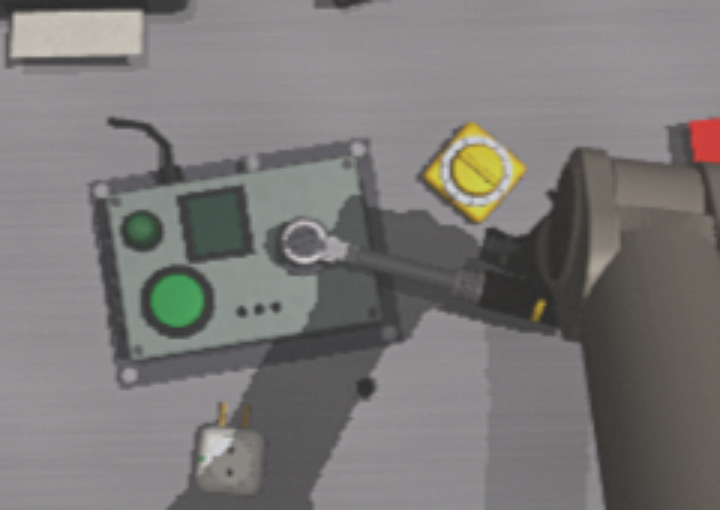

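The crop shows the grip (yellow ring at 540,310) being pushed along by the fingers, and the timer and socket are untouched. The push is still in the free range, so I carry on.

{"name": "send_rows", "arguments": {"deltas": "-0.0038 0.0004 0 1.15;-0.0076 0.0009 0 2.29;-0.0114 0.0012 0 3.44;-0.0153 0.0015 0 4.58;-0.0191 0.0017 0 5.73"}}

```text
t: 5.65
eef_pos: [0.5089, -0.1749, 0.0903]
tool_rot: [0.0, 0.982, -0.19, -0.0]
contact_force: [0.7, -1.1, 0.3]
gripper_width: -0.003
grasp_force: 0.4
```

{"name": "send_rows", "arguments": {"deltas": "-0.0038 0.0004 0 1.15;-0.0076 0.0009 0 2.29;-0.0114 0.0012 0 3.44;-0.0153 0.0015 0 4.58;-0.0191 0.0017 0 5.73"}}

```text
t: 6.15
eef_pos: [0.4917, -0.1699, 0.0907]
tool_rot: [0.0, 0.971, -0.239, 0.001]
contact_force: [3.9, -3.5, -0.1]
gripper_width: -0.0
grasp_force: 2.4
```

{"name": "send_rows", "arguments": {"deltas": "-0.0019 0.0002 0 0.57;-0.0038 0.0004 0 1.15;-0.0057 0.0007 0 1.72"}}

```text
t: 6.45
eef_pos: [0.4871, -0.1682, 0.091]
tool_rot: [0.0, 0.967, -0.253, 0.002]
contact_force: [5.0, -4.5, 0.3]
gripper_width: 0.004
grasp_force: 3.4
```

{"name": "send_rows", "arguments": {"deltas": "-0.0019 0.0002 0 0.57;-0.0038 0.0004 0 1.15;-0.0057 0.0007 0 1.72"}}

```text
t: 6.75
eef_pos: [0.4826, -0.1666, 0.0913]
tool_rot: [0.0, 0.964, -0.267, 0.003]
contact_force: [6.9, -5.6, 0.6]
gripper_width: 0.003
grasp_force: 4.4
```

{"name": "send_rows", "arguments": {"deltas": "-0.0019 0.0002 0 0.57;-0.0038 0.0004 0 1.15"}}

```text
t: 6.95
eef_pos: [0.4797, -0.1653, 0.0915]
tool_rot: [0.0, 0.961, -0.277, 0.003]
contact_force: [7.6, -6.1, -0.1]
gripper_width: 0.001
grasp_force: 5.1
```

{"name": "send_rows", "arguments": {"deltas": "-0.0019 0.0002 0 0.57;-0.0038 0.0004 0 1.15"}}

```text
t: 7.15
eef_pos: [0.4768, -0.1641, 0.0917]
tool_rot: [0.0, 0.958, -0.287, 0.004]
contact_force: [8.0, -8.0, -0.2]
gripper_width: -0.002
grasp_force: 5.7
```

{"name": "send_rows", "arguments": {"deltas": "-0.0019 0.0002 0 0.57"}}

```text
t: 7.25
eef_pos: [0.4753, -0.1634, 0.0918]
tool_rot: [0.0, 0.956, -0.292, 0.004]
contact_force: [8.9, -8.9, 0.2]
gripper_width: -0.002
grasp_force: 6.1
```

```bash
cat >> look.py <<'E'
def fr(n=2):
    for i in range(n):
        p=bot.read_camera('top'); o=bot.get_obs(); a=yaw_of(o); f=o['contact_force']
        print("F",round(f[0]*np.cos(a)+f[1]*np.sin(a),2),np.round(o['eef_pos'],4),round(np.degrees(a),1),round(o['grasp_force'],1),o['t'])
    return p
E
python3 -c "
from look import *
fr(2)"
```

```text
F 12.09 [ 0.4751 -0.1633  0.0918] -34.0 6.0 7.3
F 12.19 [ 0.4753 -0.1634  0.0918] -33.9 6.0 7.35
```

{"name": "send_rows", "arguments": {"deltas": "-0.001 0.0001 0 0.3"}}

```text
t: 7.45
eef_pos: [0.4747, -0.1631, 0.0919]
tool_rot: [0.0, 0.956, -0.294, 0.005]
contact_force: [9.0, -9.0, -0.2]
gripper_width: -0.001
grasp_force: 6.1
```

```bash
python3 -c "
from look import *
p=fr(2)
cv2.imwrite('pics/t3.png',cv2.resize(p['img'][170:340,240:480,::-1],(720,510),interpolation=cv2.INTER_CUBIC))
"
```

```text
F 11.92 [ 0.4745 -0.1631  0.0919] -34.2 5.7 7.5
F 7.14 [ 0.4742 -0.163   0.0917] -34.2 4.0 7.55
```

View pics/t3.png

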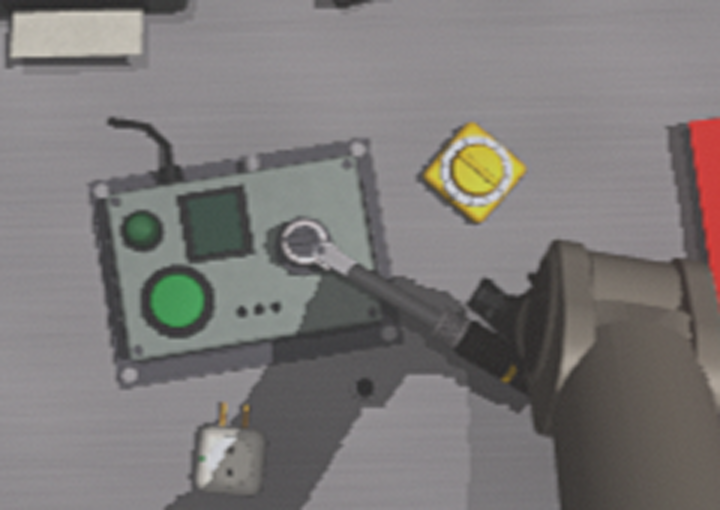

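The force fell from 11.9 to 7.1 N, so the wrench is giving way. The crop shows the ring at (510,372) and everything else undisturbed. Next I check where the force settles.

```bash
python3 -c "
from look import *
fr(3)"
```

```text
F 7.6 [ 0.4733 -0.1626  0.0915] -34.2 3.3 7.6
F 7.12 [ 0.4727 -0.1623  0.0912] -34.2 3.6 7.65
F 7.53 [ 0.4725 -0.1622  0.0911] -34.2 3.7 7.7
```

{"name": "send_rows", "arguments": {"deltas": "-0.0015 0.0002 0 0.4;-0.003 0.0004 0 0.8"}}

```text
t: 7.9
eef_pos: [0.47, -0.1611, 0.0912]
tool_rot: [0.0, 0.954, -0.301, 0.003]
contact_force: [5.5, -7.6, 0.1]
gripper_width: -0.001
grasp_force: 4.4
```

```bash
python3 -c "
from look import *
fr(2)"
```

```text
F 9.51 [ 0.4699 -0.1609  0.0912] -35.0 4.3 7.95
F 8.6 [ 0.47   -0.161   0.0912] -35.0 4.3 8.0
```

After the drop, pushing 3 mm more raised the force at the spindle's stiffness, so the handle is at its stop and the click is done at about 9 N. Next I back off, lift, and move to the button.

{"name": "send_rows", "arguments": {"deltas": "0.008 0 0 0;0.018 0 0 0;0.03 0 0 0;0.045 0 0 0;0.055 0 0 0"}}

```text
t: 8.5
eef_pos: [0.5128, -0.191, 0.0898]
tool_rot: [0.0, 0.954, -0.3, -0.001]
contact_force: [-0.5, 0.8, -0.0]
gripper_width: 0.001
grasp_force: 0.0
```

{"name": "send_rows", "arguments": {"deltas": "0 0 -0.03 0;0 0 -0.07 0;0 0 -0.11 0;0 0 -0.13 0;0 0 -0.13 0"}}

```text
t: 9.0
eef_pos: [0.5142, -0.1911, 0.2232]
tool_rot: [-0.0, 0.954, -0.3, 0.002]
contact_force: [1.2, 0.2, -0.3]
gripper_width: 0.003
grasp_force: 0.0
```

```bash
python3 -c "
from look import *
p=fr(1)
for c in ['top','side','wrist']:
  p=bot.read_camera(c)
  for n in ['grip_ring','end_lock','tilt_pin','store_button_top']:
    print(c,n,[(np.round(x['xyz'],3),x['confidence']) for x in bot.landmark_of(p,n)[:2]])
to(.512,.115,.221,-34)"
```

```text
F 0.02 [ 0.5132 -0.1908  0.2211] -34.9 0.0 9.05
top grip_ring [(array([ 0.48 , -0.163,  0.101]), 0.86)]
top end_lock [(array([ 0.45 , -0.226,  0.104]), 0.95)]
top tilt_pin [(array([ 0.548, -0.002,  0.107]), 0.97)]
top store_button_top [(array([0.513, 0.112, 0.082]), 0.67)]
side grip_ring [(array([ 0.478, -0.162,  0.104]), 0.96), (array([ 0.442, -0.037,  0.001]), 0.37)]
side end_lock [(array([ 0.455, -0.228,  0.102]), 0.91)]
side tilt_pin [(array([0.548, 0.002, 0.102]), 0.78), (array([ 0.509, -0.402,  0.   ]), 0.42)]
side store_button_top [(array([0.512, 0.117, 0.085]), 0.88)]
wrist grip_ring [(array([ 0.476, -0.162,  0.107]), 0.91)]
wrist end_lock [(array([ 0.45 , -0.228,  0.102]), 0.85), (array([ 0.513, -0.401, -0.003]), 0.38)]
wrist tilt_pin [(array([ 0.553, -0.   ,  0.1  ]), 0.93)]
wrist store_button_top [(array([0.512, 0.113, 0.077]), 0.86)]
tool delta [-0.176  -0.2501 -0.0007] spin -0.93 t 9.8
```

{"name": "send_rows", "arguments": {"deltas": "-0.025 -0.036 0 0;-0.05 -0.072 0 0;-0.075 -0.107 0 0;-0.1 -0.143 0 0;-0.125 -0.178 0 0"}}

```text
t: 10.3
eef_pos: [0.5124, 0.0285, 0.2206]
tool_rot: [-0.0, 0.954, -0.3, 0.0]
contact_force: [0.9, -0.5, -0.2]
gripper_width: 0.003
grasp_force: 0.0
```

{"name": "send_rows", "arguments": {"deltas": "-0.025 -0.036 0 0;-0.045 -0.064 0 0;-0.051 -0.072 0 0;-0.051 -0.072 0.06 0;-0.051 -0.072 0.1 0"}}

```text
t: 10.8
eef_pos: [0.5137, 0.1154, 0.1207]
tool_rot: [-0.001, 0.954, -0.3, 0.002]
contact_force: [1.6, -0.3, -1.5]
gripper_width: -0.001
grasp_force: 0.0
```

```bash
python3 -c "
from look import *
fr(3)
to(.512,.115,.082,-35)"
```

```text
F -1.84 [0.5076 0.1131 0.112 ] -34.9 0.0 10.85
F -1.49 [0.5074 0.1128 0.1149] -34.9 0.0 10.9
F 0.56 [0.5098 0.1136 0.1182] -35.0 0.0 10.95
tool delta [ 0.001  -0.0024  0.0362] spin 0.05 t 10.95
```

{"name": "send_rows", "arguments": {"deltas": "0 0 0.01 0;0 0 0.02 0;0 0 0.028 0;0 0 0.031 0;0 0 0.034 0"}}

```text
t: 11.45
eef_pos: [0.5125, 0.115, 0.0868]
tool_rot: [-0.0, 0.954, -0.3, 0.001]
contact_force: [0.7, -1.2, 4.0]
gripper_width: 0.002
grasp_force: 2.2
```

```bash
python3 -c "
from look import *
fr(1);o=bot.get_obs();print(o['contact_force'],o['eef_pos'])"
```

```text
F 0.53 [0.5125 0.115  0.0865] -34.9 2.3 11.5
[ 0.20612691 -0.63496492  3.85895316] [0.51254599 0.11497358 0.08649442]
```

{"name": "send_rows", "arguments": {"deltas": "0 0 0.002 0;0 0 0.004 0;0 0 0.006 0;0 0 0.006 0;0 0 0.006 0"}}

```text
t: 12.0
eef_pos: [0.5129, 0.1151, 0.0853]
tool_rot: [-0.0, 0.954, -0.3, 0.001]
contact_force: [-15.3, -5.3, 51.8]
gripper_width: 0.005
grasp_force: 25.5
```

```bash
python3 -c "
from look import *
fr(1);o=bot.get_obs();print(o['contact_force'],o['eef_pos'])"
```

```text
F -9.29 [0.5129 0.1151 0.0852] -35.0 25.5 12.05
[-14.90459896  -5.10853364  50.55095343] [0.51288805 0.11509975 0.08523281]
```

```bash
python3 -c "
from look import *
p=bot.read_camera('side')
cv2.imwrite('pics/s4.png',cv2.resize(p['img'][210:340,240:400,::-1],(720,585),interpolation=cv2.INTER_CUBIC))
"
```

```text
(no output)
```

View pics/s4.png

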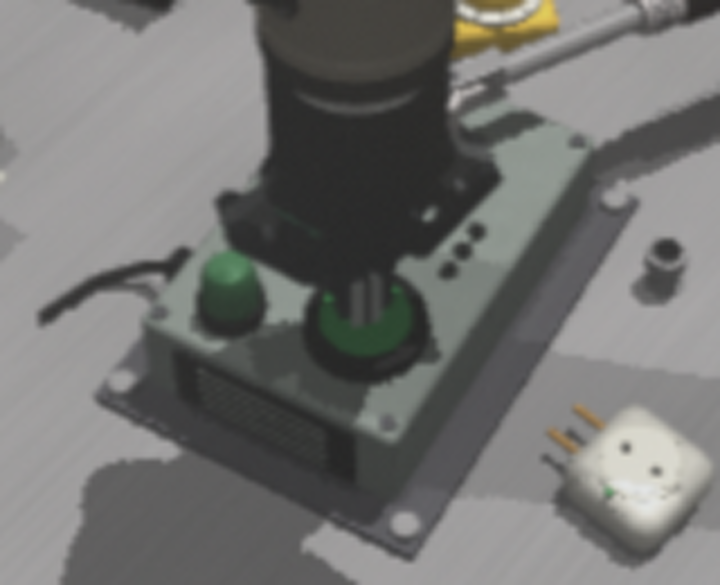

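{"name": "send_rows", "arguments": {"deltas": "0 0 -0.006 0"}}

```text
t: 12.2
eef_pos: [0.5126, 0.115, 0.0886]
tool_rot: [-0.0, 0.954, -0.3, 0.001]
contact_force: [0.5, -0.6, 3.3]
gripper_width: -0.001
grasp_force: 1.6
```

{"name": "send_rows", "arguments": {"deltas": "0 0 -0.002 0;0 0 -0.002 0"}}

```text
t: 12.4
eef_pos: [0.5127, 0.115, 0.0891]
tool_rot: [-0.0, 0.954, -0.3, 0.001]
contact_force: [0.4, -0.9, 2.8]
gripper_width: 0.004
grasp_force: 1.6
```

{"name": "send_rows", "arguments": {"deltas": "0 0 -0.002 0;0 0 -0.002 0"}}

```text
t: 12.6
eef_pos: [0.5125, 0.1151, 0.0904]
tool_rot: [-0.0, 0.954, -0.3, 0.0]
contact_force: [2.1, -0.2, 2.1]
gripper_width: -0.001
grasp_force: 1.2
```

{"name": "send_rows", "arguments": {"deltas": "0 0 -0.002 0;0 0 -0.002 0"}}

```text
t: 12.8
eef_pos: [0.5115, 0.1151, 0.092]
tool_rot: [0.0, 0.954, -0.3, -0.0]
contact_force: [1.1, 0.9, 1.9]
gripper_width: 0.004
grasp_force: 0.7
```

The picture shows the fingers at the middle of the button (365,315), sunk in its collar. Contact ran from 0.0853 m to above 0.091 m on the way up, so the button was pressed fully. Now I lift clear.

{"name": "send_rows", "arguments": {"deltas": "0 0 -0.02 0;0 0 -0.05 0;0 0 -0.09 0;0 0 -0.13 0;0 0 -0.15 0"}}

```text
t: 13.3
eef_pos: [0.5124, 0.1155, 0.2451]
tool_rot: [-0.001, 0.954, -0.3, 0.001]
contact_force: [0.7, 0.6, -0.2]
gripper_width: 0.003
grasp_force: 0.0
```

{"name": "send_rows", "arguments": {"deltas": "0 0 0 0;0 0 0 0;0 0 0 0;0 0 0 0;0 0 0 0"}}

```text
t: 13.8
eef_pos: [0.5114, 0.1148, 0.2412]
tool_rot: [0.001, 0.954, -0.3, -0.001]
contact_force: [0.6, 0.6, -0.5]
gripper_width: -0.0
grasp_force: 0.0
```

```bash
python3 -c "
from look import *
fr(1)
p=bot.read_camera('side')
for n in ['timer','smart_plug','socket','speaker','flashlight','wrench_case','grip_ring','end_lock']:
  print(n,[(np.round(x['xyz'],3),round(x['confidence'],2)) for x in bot.landmark_of(p,n)[:2]])
print(bot.hand_in())"
```

```text
F 0.45 [0.5115 0.1149 0.2415] -34.9 0.0 13.85
timer [(array([ 0.62 , -0.137, -0.001]), 0.76)]
smart_plug [(array([ 0.375,  0.078, -0.003]), 0.69)]
socket [(array([ 0.44 , -0.037, -0.001]), 0.48)]
speaker [(array([ 0.455, -0.228,  0.098]), 0.69), (array([ 0.442,  0.425, -0.   ]), 0.68)]
flashlight [(array([0.654, 0.45 , 0.001]), 0.77)]
wrench_case [(array([ 0.512, -0.403,  0.003]), 0.96)]
grip_ring [(array([ 0.478, -0.159,  0.104]), 0.64)]
end_lock [(array([ 0.452, -0.229,  0.097]), 0.94), (array([0.552, 0.009, 0.104]), 0.26)]
the job is handed in; nothing more can be done
None
```

I turned the wrench clockwise until it clicked (force fell from about 12 N to 7.4 N), nudged it 3 mm more (about 9 N) to confirm the click, and let it off; then I pressed the green button fully, left the other goods where they were, and handed the job in at about 14 s (no verdict was returned).

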